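# Hang a wet colour sample to dry and wind the drying timer

### The job

Hang the freshly painted red sample by its eye on the peg of the empty drying stand, without the robot touching the wet red blade, and let go so that it hangs freely. Then wind the bench timer: turn its key clockwise (it takes several part turns) until the red pointer stands within the green sector, and let go. Do not knock the dry blue sample or shift the other things on the bench.

Things in the scene. Friction and masses are not known exactly. Their poses are not given: they have to be found in the camera images.
- sample: Paddle-shaped colour sample, 197 mm long, 6 mm thick, 95 g, flat on a wooden block. Its x runs along it from blade to eye, z up out of the painted face; origin on the underside below the blade's centre. White tongue 30 mm wide from x = 42 to 115 mm, then a white ring (eye), 44 mm outside, hole 24 mm. Centre of mass near x = 30 mm.
- paint: The wet red blade of the sample, 84 mm (x) by 90 mm (y), 6 mm thick, rigidly part of the sample; same origin and axes as sample. Not to be touched by the robot.
- sample_eye (a point): Centre of the hole in the sample's eye, 133 mm from the sample's origin along its x, at mid thickness. Axes as the sample's.
- sample_grip (a point): Good place to grip the white tongue across its 30 mm width: on its midline at mid thickness, 85 mm from the sample's origin along x, 48 mm short of the eye's centre. The tongue overhangs the block; below it are 35 mm of free space.
- block: Fixed wooden block under the sample's blade, 100 (along the sample) by 70 mm, 35 mm high; origin under its centre. Same yaw as the sample at the start.
- stand: Empty drying stand, fixed: a dark foot 130 by 100 mm, 14 mm high, reaching 30 mm in front (-x) of the post and 100 mm behind; a round aluminium post 16 mm thick and 240 mm high. Origin at the bench under the post's axis; its x points away from the peg.
- stand_peg: Brass peg of the empty stand, a round bar 10 mm thick. Origin on the post's axis 215 mm above the bench; z runs along the peg to its tip, rising at 45 degrees towards the stand's -x (towards the robot); y is level, x points up and away from the robot. The tip ends at z = 60 mm; the first 11 mm are inside the post.
- stand_dry: The other drying stand, alike, with a dry blue sample hanging on its peg. Origin at the bench under its post. Do not use.
- dry_sample (a joint): Swing of the dry blue sample about its peg; 0 hanging still, positive with its lower end swung towards the robot (rad).
- timer: Fixed round bench timer, black, 124 mm across at the bench, 110 mm across at its flat white dial 40 mm above the bench. Origin under its centre; the dial's zero is at its +x. The green sector is 3.3 to 3.9 rad clockwise (from above) of the +x direction.
- timer_key (a joint): Angle of the key (rad), growing clockwise seen from above; 0 to 4.7. A light spring pulls it back but friction holds it where it is left. At value q the key's bar and its red pointer lie at the timer's yaw minus q. The pointer is in the green sector from 3.3 to 3.9, its middle at 3.6.
- timer_axis (a point): Point on the key's axis (upright) at a good height to grip, 72 mm above the bench. The key is a steel bar 60 mm long, 12 mm thick, from 48 to 90 mm above the bench, gripped across its thickness; below it a hub 24 mm across reaches up to 49 mm.
- key_pointer (a point): Tip of the key's red pointer, 48 mm from the key's axis, 51 mm above the bench.
- tape: Yellow roll of masking tape lying flat, 80 mm across, 24 mm high; origin under its centre. Bystander.
- spreader: Spatula lying flat on the bench, 190 mm long, roughly along x; origin under its middle. Bystander.
- tin: Closed red paint tin, 90 mm across, 120 mm high; origin under its centre. Bystander.
- cup: Open white mixing cup, 84 mm across, 110 mm high; origin under its centre. Bystander.
- bottle: Grey bottle with orange cap, 64 mm across, 170 mm high; origin under its centre. Bystander.
- jar: Amber jar with steel lid, 80 mm across, 100 mm high; origin under its centre. Bystander.
Things that resemble listed ones, but are neither listed nor needed, are in the scene too. What is shaped like the sample but grey is not meant.

How it is judged:
By the outcome, as a careful person would: the job done as asked, in the order asked, and still so for the second after the job is handed in, with the robot touching nothing.
It also fails if it takes over 72 s, if anything falls off the work surface, if the arm or the gripper's body presses on something with over 40 N, if the wrist force passes 120 N, or if a joint passes its speed limit or range.

### The arm

A 7-joint arm with a two-finger parallel gripper is mounted at the origin on the work surface. World frame = base frame: x ahead of the robot, y to its left, z up, the work surface at z = 0. Lengths are in m, angles in rad, forces in N, time in s.
With the tool pointing down it reaches from about 0.35 to 0.9 m from the base axis. Payload 7.2 kg.
Tool frame: the origin (TCP) lies at the very end of the fingers, on their centre line; the grasp point (between the pads) lies 19 mm behind it; z points along the fingers, y is the line along which they close (so a half turn about z gives the same grasp; the last joint's range is limited). The gripper opens to 88 mm and grips with 3 to 60 N. Pads are 20 mm wide; open, the fingers measure 115 mm over their backs; the gripper's body (75 mm by 178 mm) begins 61 mm behind the grasp point.
Start: joints at [-1.183, 0.411, -0.013, 1.596, 0.006, 1.134, -0.082], TCP at [0.275, 0.561, 0.223] pointing down, gripper open.
Joint ranges: [-2.95, 2.95], [-0.29, 1.99], [-1.47, 1.44], [0.14, 2.54], [-1.03, 4.17], [0.13, 1.85], [-2.86, 2.86]. Speed limits (rad/s): [2.39, 2.39, 3.01, 3.01, 3.14, 3.14, 3.14].

### API

Orientations are given as a unit quaternion [w, x, y, z].
In Python, from plant import readout, get_image, calibration, robot gives the robot as it stands.
- The arm moves only by the shell command python3 -m creep 'ROWS'. ROWS is JSON, a list of rows, each a list of 5 numbers: the gripper command: -1 is fully open, 1 is shut, values between are in proportion, then the shift along the tool's x, y, z in cm, then the turn about the tool's z in degrees. In form: [[fingers, dx, dy, dz, yaw], ...]. A call has exactly 8 rows; each row shifts and turns the commanded pose from where the row before left it, along the tool's axes as they then stand; what a row does not reach is not made up. A row lasts 1/10 s, in which the tool goes at most 50 mm and 8.59 degrees, less where a joint would pass 70% of its speed; a pose out of reach is approached as far as the arm can. A call is refused whole if a number of a shift passes 5 or a number of a turn 8.59, either way. A call with a gripper value outside its range is refused whole. The fingers move at their own pace and stop on an object; the grip force is fixed at half the most. Time passes only in rows, so rows that do not move let the fingers close, or fill a call up. It gives the time, the measured TCP pose, the force, the opening and the grip force at its end, in the units of the state.
- readout.get_obs(): the state, without advancing time (a new reading comes with each control period).
- get_image(name): name is "scene" or "top"; returns (picture, depth): 420x560x3 uint8, red, green, blue; 420x560 float32, m along the optical axis (not along the pixel's ray), 0 where there is no reading.
- calibration(name): a dict with "vfov" (degrees; the focal length in pixels is half the picture's height over the tangent of half this angle, whatever the lens; pixels are square), "cx", "cy" (the principal point, pixels), "dist" ([k1, k2, p1, p2, k3] as OpenCV has them; the pictures are not rectified), "T" (4x4, takes a point from camera to world coordinates). Camera axes: x right, y down, z forward; pixel columns grow to the right and rows downward; lengths in m; the calibration is good to about 2 mm. A picture is of the moment at which its call begins. calibration takes no time and is no camera call.
- robot.sign_off(): hands the job in; it is judged then, once.
The state is a dict: "time_s": time; "q": joint angles; "qd": joint speeds; "joint_efforts": joint torques, N m; "ee_pos": TCP position; "eef_rot": TCP orientation; "wrist_force": force on the tool from outside, world axes, zero at the start; "moment": the same for the moment, N m; "finger_gap": finger opening in m; "grasp_force": force on a finger pad.
Only numpy, scipy, OpenCV 4.12 (cv2) and the standard library are available. Lean on these libraries where they do the work, as an engineer would, in place of code of your own. Each camera call takes 0.05 s, during which the arm holds its last target. There are 200 camera calls.

## Working session

There is one attempt and no reset: what is moved stays moved. The work goes in short steps, Python scripts to look and compute and a shell command to move; the robot and the scene stay as the last step left them, time stands still between calls to the robot, and variables do not carry over. Pictures are saved under pics/ and viewed, at most 12 in all, crops included, and the job is handed in when it is done.

```bash
mkdir -p pics; cat > h.py <<'E'
import numpy as np, cv2
from plant import readout, get_image, calibration, robot
def cam(n):
    c=calibration(n); f=210/np.tan(np.radians(c['vfov'])/2)
    return np.array([[f,0,c['cx']],[0,f,c['cy']],[0,0,1.]]),np.array(c['dist'],float),np.array(c['T'])
def ray(n,u,v):
    K,d,T=cam(n); p=cv2.undistortPoints(np.array([[[u,v]]],float),K,d)[0,0]
    return T[:3,3],T[:3,:3]@np.array([p[0],p[1],1])
def onz(n,u,v,z):
    o,r=ray(n,u,v); return o+r*(z-o[2])/r[2]
def proj(n,P):
    K,d,T=cam(n); Ti=np.linalg.inv(T)
    return cv2.projectPoints(np.atleast_2d(np.array(P,float)),cv2.Rodrigues(Ti[:3,:3])[0],Ti[:3,3],K,d)[0][:,0]
def cloud(n,depth):
    K,d,T=cam(n); h,w=depth.shape; uv=np.stack(np.meshgrid(np.arange(w),np.arange(h)),-1).reshape(-1,1,2).astype(float)
    p=cv2.undistortPoints(uv,K,d)[:,0]; z=depth.reshape(-1,1)
    return (np.hstack([p*z,z])@T[:3,:3].T+T[:3,3]).reshape(h,w,3)
E
python3 - <<'E'
from h import *
for n in('scene','top'):
    im,d=get_image(n); np.savez(f'{n}0.npz',im=im,d=d)
    cv2.imwrite(f'pics/{n}0.png',cv2.resize(im[...,::-1],(800,600),interpolation=cv2.INTER_CUBIC)); print(cam(n))
print(readout.get_obs())
E
```

```text
(array([[396.29730603,   0.        , 281.39375052],
       [  0.        , 396.29730603, 213.73221658],
       [  0.        ,   0.        ,   1.        ]]), array([-0.07037432,  0.        ,  0.        ,  0.        ,  0.        ]), array([[ 0.88056625,  0.27460225, -0.38625986,  0.91985415],
       [ 0.47381875, -0.49300826,  0.72968394, -0.8523435 ],
       [ 0.00994355, -0.82555221, -0.56423813,  0.78566901],
       [ 0.        ,  0.        ,  0.        ,  1.        ]]))
(array([[510.99209138,   0.        , 278.11437121],
       [  0.        , 510.99209138, 214.75384978],
       [  0.        ,   0.        ,   1.        ]]), array([0.05966278, 0.        , 0.        , 0.        , 0.        ]), array([[ 0.02163085, -0.97986707,  0.19847578,  0.21348706],
       [-0.99976413, -0.02158639,  0.002388  , -0.01799072],
       [ 0.00194445, -0.19848062, -0.98010288,  1.47062405],
       [ 0.        ,  0.        ,  0.        ,  1.        ]]))
{'time_s': 0.1, 'q': array([-1.18322058,  0.41177962, -0.01272888,  1.59691882,  0.00556548,
        1.13429856, -0.08219209]), 'qd': array([-8.23158532e-04, -2.11026780e-03, -1.38104639e-03, -2.64911972e-03,
       -9.15606527e-04, -6.87866925e-05,  8.45555879e-04]), 'joint_efforts': array([ 2.91360324e-03, -5.89095390e+01,  6.44181166e-01, -2.91709507e+01,
       -5.37214824e-02,  1.44835515e-02,  7.50799495e-05]), 'ee_pos': array([0.27492218, 0.56080277, 0.22193517]), 'eef_rot': array([-1.26086019e-04,  2.25904505e-01,  9.74149211e-01, -6.73107314e-04]), 'wrist_force': array([-0.30590735, -0.57151938, -0.36578527]), 'moment': array([-0.00335536, -0.02825212, -0.01278014]), 'grasp_force': 0.0, 'finger_gap': 0.0879434213168724}
```

View pics/scene0.png

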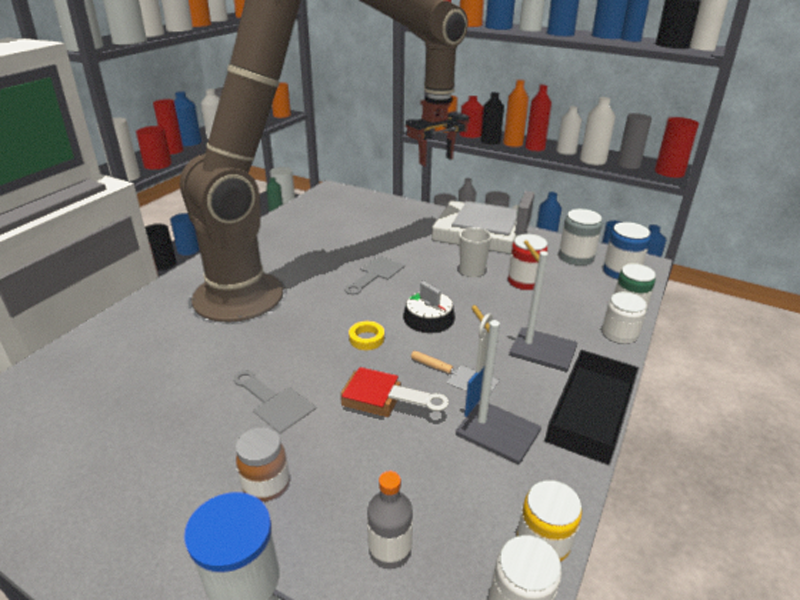

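View pics/top0.png

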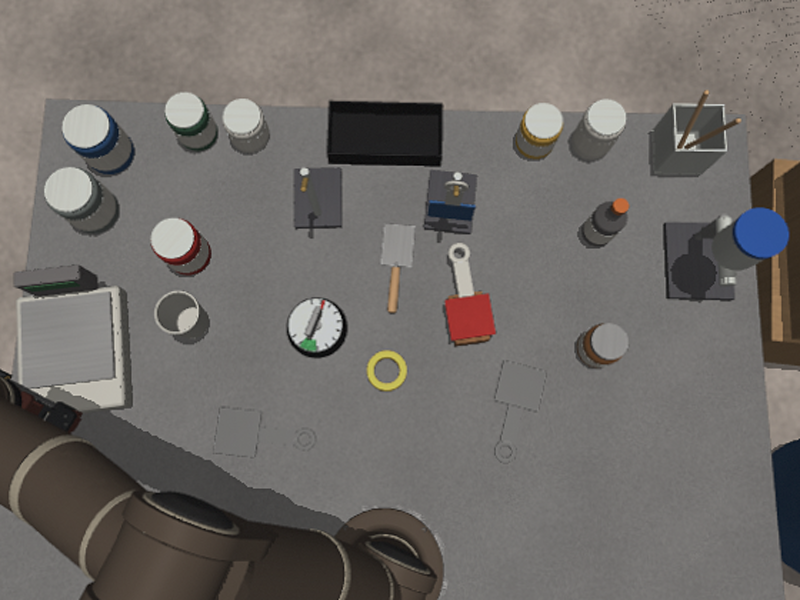

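Top view (800-wide): sample eye at (459,253) with its blade centre at (470,318). The empty stand's post top is at (304,172) with the peg tip at about (303,187). The timer is at (316,326), and the blue sample's stand is at (457,178). Next I'll measure with the cloud.

```bash
python3 - <<'E'
from h import *
z=np.load('top0.npz'); im,d=z['im'].astype(int),z['d']; C=cloud('top',d)
hsv=cv2.cvtColor(z['im'],cv2.COLOR_RGB2HSV); X,Y,Z=C[...,0],C[...,1],C[...,2]
red=((hsv[...,0]<8)|(hsv[...,0]>172))&(hsv[...,1]>150)
v,u=np.mgrid[:420,:560]
b=red&(u>300)&(u<355)&(v>195)&(v<245)&(Z>.03)
print('blade',C[b].mean(0),b.sum(), cv2.minAreaRect((C[b][:,:2]*1000).astype(np.float32)))
w=(u>300)&(u<340)&(v>165)&(v<215)&(Z>.028)&(Z<.06)&~red&(hsv[...,1]<60)
P=C[w];print('white',P.mean(0),P.min(0),P.max(0)); 
c,e=P[:,:2].mean(0),None
print('eye by px',onz('top',459*.7,253*.7,.041),'blade px',onz('top',470*.7,316*.7,.041))
# dial
t=(u>195)&(u<248)&(v>203)&(v<255)&(abs(Z-.04)<.006)
print('dial',cv2.minEnclosingCircle((C[t][:,:2]*1000).astype(np.float32)),C[t].mean(0))
t=(u>195)&(u<248)&(v>203)&(v<255)&(Z>.075)
print('key',t.sum(),C[t].mean(0),cv2.minAreaRect((C[t][:,:2]*1000).astype(np.float32)))
r=red&(u>195)&(u<248)&(v>203)&(v<255); print('pointer',C[r])
g=(hsv[...,0]>40)&(hsv[...,0]<80)&(hsv[...,1]>120)&(u>195)&(u<248)&(v>203)&(v<255);print('green',C[g].mean(0))
s=(u>195)&(u<245)&(v>110)&(v<165)
f=s&(Z>.005)&(Z<.022)&(hsv[...,2]<90);print('foot',cv2.minAreaRect((C[f][:,:2]*1000).astype(np.float32)))
f=s&(Z>.2);print('post/peg',[(a,b) for a,b in zip(np.argwhere(f).tolist(),C[f].round(3).tolist())])
a=cv2.resize(z['im'][105:185,190:260,::-1],(525,600),interpolation=cv2.INTER_CUBIC)
b=cv2.resize(z['im'][200:260,190:260,::-1],(275,236),interpolation=cv2.INTER_CUBIC)
b2=cv2.resize(z['im'][160:250,300:360,::-1],(240,360),interpolation=cv2.INTER_CUBIC)
o=np.zeros((600,800,3),np.uint8);o[:,:525]=a;o[:236,525:]=b;o[240:,525:765]=b2
cv2.imwrite('pics/crop.png',o)
E
```

```text
blade [ 0.48506599 -0.15770895  0.04804737] 884 ((368.15167236328125, -123.53305053710938), (111.75615692138672, 357.4238586425781), 73.05354309082031)
white [ 0.58148778 -0.14331706  0.04026111] [ 0.52749559 -0.16606085  0.02958318] [ 0.63946674 -0.11583935  0.04812389]
eye by px [ 0.61698355 -0.13713938  0.041     ] blade px [ 0.48746833 -0.15970421  0.041     ]
dial ((463.8798522949219, 147.42361450195312), 56.16915512084961) [0.46254301 0.14706159 0.03978126]
key 111 [0.44584237 0.13533985 0.18758794] ((343.119384765625, 80.2971420288086), (322.0045471191406, 46.617897033691406), 28.9318790435791)
pointer [[0.50845977 0.133429   0.05154773]
 [0.50515047 0.13595124 0.05326145]
 [0.50646301 0.13377284 0.04718797]
 [0.5025606  0.13598823 0.05179713]
 [0.49981148 0.13594136 0.05110408]
 [0.49622807 0.13544196 0.05458668]]
green [0.42032455 0.15603856 0.0656807 ]
foot ((748.8648681640625, 151.03729248046875), (147.5692138671875, 114.89911651611328), 1.5796679258346558)
post/peg [([111, 223], [0.213, -0.018, 1.471]), ([111, 231], [0.213, -0.018, 1.471]), ([117, 212], [0.715, 0.159, 0.2
[... 2875 characters left out ...]
, 211], [0.67, 0.158, 0.255]), ([131, 212], [0.666, 0.154, 0.264]), ([131, 213], [0.67, 0.152, 0.256]), ([132, 210], [0.667, 0.16, 0.255]), ([132, 211], [0.666, 0.157, 0.258]), ([132, 212], [0.666, 0.154, 0.259]), ([132, 213], [0.667, 0.152, 0.255]), ([133, 210], [0.666, 0.161, 0.25]), ([133, 211], [0.664, 0.157, 0.256]), ([133, 212], [0.665, 0.155, 0.254]), ([133, 213], [0.664, 0.152, 0.257]), ([134, 212], [0.663, 0.155, 0.252]), ([136, 209], [0.213, -0.018, 1.471]), ([141, 212], [0.213, -0.018, 1.471]), ([141, 215], [0.213, -0.018, 1.471]), ([144, 214], [0.213, -0.018, 1.471]), ([152, 226], [0.213, -0.018, 1.471]), ([152, 236], [0.213, -0.018, 1.471]), ([154, 222], [0.213, -0.018, 1.471])]
```

View pics/crop.png

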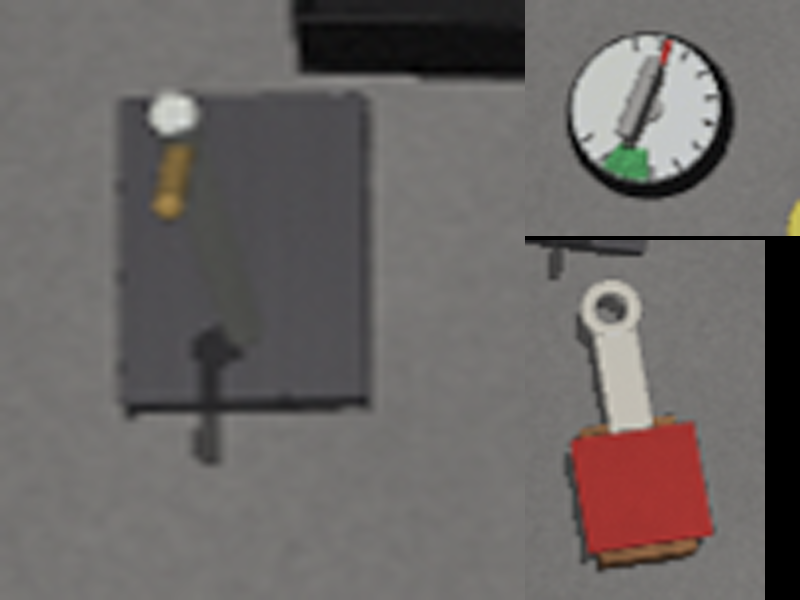

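```bash
python3 - <<'E'
from h import *
e=onz('top',321,176.5,.041);b=onz('top',328.9,221.5,.041); y=np.arctan2(*(e-b)[1::-1]);x=np.array([np.cos(y),np.sin(y)])
print(e,b,np.linalg.norm(e-b),np.degrees(y),'grip',e[:2]-.048*x,b[:2]+.085*x)
f=lambda U,V:(190+(U-525)/3.93,200+V/3.93)
c=np.array([.464,.1475])
for n,p,z in(('tip',(667,42),.051),('bar1',(655,56),.09),('bar2',(628,140),.09),('g1',(605,165),.04),('g2',(648,180),.04),('gtop',(629,148),.04),('dialL',(570,108),.04),('dialR',(723,108),.04),('t',(648,34),.04),('b',(648,183),.04)):
    P=onz('top',*f(*p),z);print(n,P,np.degrees(np.arctan2(*(P[:2]-c)[::-1])),np.linalg.norm(P[:2]-c))
for n,p in(('post',(173,112,.24)),('tip',(167,205,.254)),('f1',(120,96,.014)),('f2',(368,92,.014)),('f3',(370,402,.014)),('f4',(120,402,.014))):
    print(n,onz('top',190+p[0]/7.5,105+p[1]/7.5,p[2]))
E
```

```text
[ 0.61876418 -0.13626109  0.041     ] [ 0.48659302 -0.15942148  0.041     ] 0.13418502030361854 9.939049881206326 grip [ 0.57148457 -0.14454591] [ 0.57031733 -0.14475045]
tip [0.50948852 0.13315061 0.051     ] -17.50792029802004 0.04769812091190727
bar1 [0.49114887 0.13697684 0.09      ] -21.186812599591033 0.029116972255575746
bar2 [0.43121323 0.15312687 0.09      ] 170.26176608759326 0.03326611150614481
g1 [0.42059978 0.1749604  0.04      ] 147.6774465173211 0.05135808376020456
g2 [0.41040407 0.14366509 0.04      ] -175.90733549743754 0.05373295121851811
gtop [0.4332951  0.15833679 0.04      ] 160.5603499205551 0.032561127919895766
dialL [0.46156742 0.20217776 0.04      ] 92.5473732755876 0.054731843051969056
dialR [0.46395498 0.09186088 0.04      ] -90.0463555861212 0.05563913785569053
t [0.51742331 0.14837612 0.04      ] 0.9395386633077937 0.05343048910973446
b [0.40823872 0.14356872 0.04      ] -175.96720711392138 0.055899687578220524
post [0.70516281 0.15580853 0.24      ]
tip [0.66675387 0.15437524 0.254     ]
f1 [0.80169673 0.20926386 0.014     ]
f2 [0.80588403 0.10982766 0.014     ]
f3 [0.67610095 0.10442964 0.014     ]
f4 [0.67375618 0.2032225  0.014     ]
```

```bash
cat >> h.py <<'E'
def to(x,y,z,th=None):
    s=readout.get_obs(); p=s['ee_pos']; w,a,b,c=s['eef_rot']
    t=np.arctan2(2*(a*b+w*c),1-2*(b*b+c*c)); D=np.array([x,y,z])-p
    ux=np.array([np.cos(t),np.sin(t)]); uy=np.array([np.sin(t),-np.cos(t)])
    dy=0 if th is None else -((th-np.degrees(t)+180)%360-180)
    print('t%.1f'%s['time_s'],'pos',p.round(4),'th%.1f'%np.degrees(t),'| cm',np.round([D[:2]@ux*100,D[:2]@uy*100,-D[2]*100],2),'yaw %.1f'%dy,'gap%.4f f%.1f'%(s['finger_gap'],s['grasp_force']),'q',s['q'].round(2),'F',np.round(s['wrist_force'],1))
E
python3 -m creep '[[-1,-3.6,-3.1,0,0],[-1,-3.6,-3.1,0,0],[-1,-3.6,-3.1,0,0],[-1,-3.6,-3.1,0,0],[-1,-3.6,-3.1,0,0],[-1,-3.6,-3.1,0,0],[-1,-3.6,-3.1,0,0],[-1,-3.6,-3.1,0,0]]'
python3 -m creep '[[-1,-3.6,-3.1,0,0],[-1,-3.6,-3.1,0,0],[-1,-3.6,-3.1,0,0],[-1,-3.6,-3.1,0,0],[-1,-3.6,-3.1,0,0],[-1,-3.6,-3.1,0,0],[-1,0,0,0,-7.2],[-1,0,0,0,-7.2]]'
python3 -m creep '[[-1,0,0,0,-7.2],[-1,0,0,0,-7.2],[-1,0,0,0,-7.2],[-1,0,0,0,0],[-1,0,0,0,0],[-1,0,0,0,0],[-1,0,0,0,0],[-1,0,0,0,0]]'
python3 - <<'E'
from h import *
to(.571,-.1446,.022,9.9)
z=np.load('top0.npz'); im,d=z['im'],z['d']; C=cloud('top',d); s=(C[...,2]>.2)&(C[...,2]<.27)
v,u=np.mgrid[:420,:560]; s&=(u>300)&(u<340)&(v>100)&(v<165); print('dry',C[s].min(0),C[s].max(0))
E
```

```text
time_s: 0.9
ee_pos: [0.4248, 0.2098, 0.2226]
eef_rot: [-0.0, 0.226, 0.974, 0.0]
wrist_force: [0.3, 0.5, 0.3]
finger_gap: 0.0877
grasp_force: 0.0
time_s: 1.7
ee_pos: [0.5366, -0.0523, 0.2221]
eef_rot: [-0.0, 0.101, 0.995, -0.0]
wrist_force: [-0.3, 0.6, -0.0]
finger_gap: 0.0882
grasp_force: 0.0
time_s: 2.5
ee_pos: [0.5366, -0.0503, 0.2226]
eef_rot: [-0.0, -0.086, 0.996, 0.0]
wrist_force: [-0.6, -0.1, 0.1]
finger_gap: 0.0883
grasp_force: 0.0
t2.5 pos [ 0.5366 -0.0503  0.2226] th-170.2 | cm [-1.77 -9.88 20.06] yaw 179.9 gap0.0883 f0.0 q [-0.21  0.26  0.26  1.82 -0.08  1.07  1.82] F [-0.6 -0.1  0.1]
dry [ 0.66181347 -0.13548445  0.20034855] [ 0.70970465 -0.09428377  0.25924119]
```

```bash

python3 -m creep '[[-1,-0.9,-4.9,0,0],[-1,-0.9,-4.9,0,0],[-1,0,0,4.5,0],[-1,0,0,4.5,0],[-1,0,0,3,0],[-1,0,0,0,0],[-1,0,0,0,0],[-1,0,0,0,0]]'
python3 - <<'E'
from h import *
to(.571,-.1446,.020,-170.1)
for n in('scene','top'):
    im,d=get_image(n); np.savez(f'{n}1.npz',im=im,d=d)
a=cv2.resize(np.load('scene1.npz')['im'][215:315,220:340,::-1],(480,400),interpolation=cv2.INTER_CUBIC)
b=cv2.resize(np.load('top1.npz')['im'][150:250,290:370,::-1],(320,400),interpolation=cv2.INTER_CUBIC)
cv2.imwrite('pics/c1.png',np.hstack([a,b]))
E
```

```text
time_s: 3.3
ee_pos: [0.5726, -0.1441, 0.1047]
eef_rot: [0.001, -0.086, 0.996, -0.0]
wrist_force: [-0.3, 0.1, -0.1]
finger_gap: 0.0877
grasp_force: 0.0
t3.3 pos [ 0.5726 -0.1441  0.1047] th-170.1 | cm [ 0.16 -0.02  8.47] yaw -0.0 gap0.0877 f0.0 q [-0.04  0.48  0.27  1.82 -0.17  0.86  2.06] F [-0.3  0.1 -0.1]
```

View pics/c1.png

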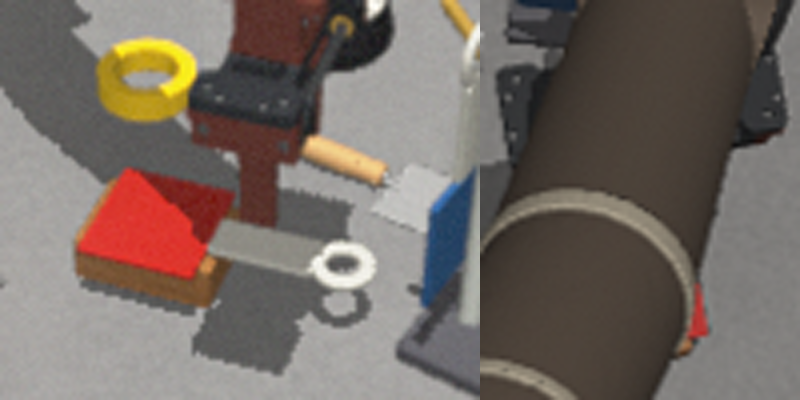

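The scene crop shows the fingers over the tongue at (258,190), with the eye at (342,265) ahead and the blade clear. Descending and gripping.

```bash

python3 -m creep '[[-1,0.1,0,3,0],[-1,0,0,3,0],[-1,0,0,2,0],[-1,0,0,0.5,0],[-1,0,0,0,0],[1,0,0,0,0],[1,0,0,0,0],[1,0,0,0,0]]'
python3 -m creep '[[1,0,0,0,0],[1,0,0,0,0],[1,0,0,0,0],[1,0,0,0,0],[1,0,0,0,0],[1,0,0,-1.5,0],[1,0,0,-2,0],[1,0,0,0,0]]'
python3 - <<'E'
from h import *
to(.571,-.1446,.10,-170.1)
im,d=get_image('scene'); np.savez('s2.npz',im=im,d=d)
cv2.imwrite('pics/c2.png',cv2.resize(im[200:320,200:360,::-1],(800,600),interpolation=cv2.INTER_CUBIC))
E
```

```text
time_s: 4.2
ee_pos: [0.5709, -0.1441, 0.0188]
eef_rot: [0.001, -0.086, 0.996, -0.0]
wrist_force: [0.3, 0.2, 0.2]
finger_gap: 0.0673
grasp_force: 0.0
time_s: 5.0
ee_pos: [0.572, -0.1446, 0.0557]
eef_rot: [0.002, -0.086, 0.996, -0.001]
wrist_force: [0.5, 0.2, -0.2]
finger_gap: 0.0298
grasp_force: 30.0
t5.0 pos [ 0.572  -0.1446  0.0557] th-170.1 | cm [ 0.1   0.01 -4.43] yaw -0.0 gap0.0298 f30.0 q [-0.02  0.55  0.25  1.85 -0.19  0.76  2.08] F [ 0.5  0.2 -0.2]
```

View pics/c2.png

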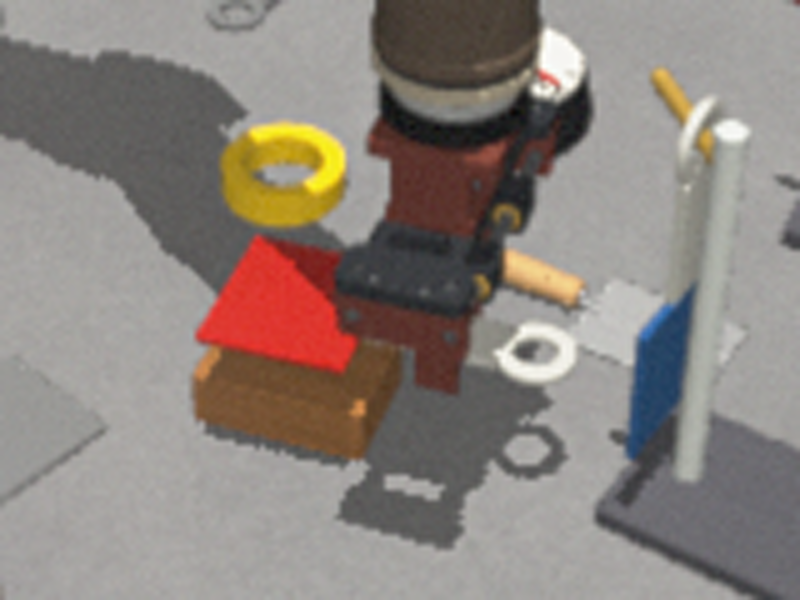

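```bash

python3 -m creep '[[1,1,0,-3,0],[1,1,0,-3,0],[1,1,0,-3,0],[1,1,0,-3,0],[1,0,3,-2.5,0],[1,0,3,-2.5,0],[1,0,3,-2.5,0],[1,0,3,-2.5,0]]'
python3 -m creep '[[1,-0.5,3,0,0],[1,-0.5,3,0,0],[1,-0.5,3,0,0],[1,-0.5,3,0,2],[1,-0.5,3,0,2],[1,-0.5,3,0,2],[1,0,0,0,2],[1,0,0,0,0]]'
python3 - <<'E'
from h import *
s=np.load('s2.npz'); print('eye at grasp',onz('scene',308,270.2,.0749),'blade z',)
to(.585,.153,.275,-178)
E
```

```text
time_s: 5.85
ee_pos: [0.5094, -0.0315, 0.2732]
eef_rot: [-0.0, -0.086, 0.996, 0.0]
wrist_force: [0.2, 0.8, -1.4]
finger_gap: 0.0296
grasp_force: 30.0
time_s: 6.65
ee_pos: [0.5115, 0.1506, 0.2719]
eef_rot: [-0.001, -0.017, 1.0, -0.0]
wrist_force: [-0.6, -0.9, -0.8]
finger_gap: 0.0298
grasp_force: 30.0
eye at grasp [ 0.61961011 -0.13138161  0.0749    ] blade z
t6.7 pos [0.5115 0.1506 0.2719] th-178.0 | cm [-7.35 -0.01 -0.31] yaw -0.0 gap0.0298 f30.0 q [-0.51  0.21  0.15  1.76 -0.03  1.17  1.26] F [-0.6 -0.9 -0.8]
```

```bash

python3 -m creep '[[1,-2.5,0,0,0],[1,-2.5,0,0,0],[1,-2,0,0,0],[1,0,0,0,0],[1,0,0,0,0],[1,0,0,0,0],[1,0,0,0,0],[1,0,0,0,0]]'
python3 - <<'E'
from h import *
to(.604,.153,.249,-178)
for n in('scene','top'):
    im,d=get_image(n); np.savez(n+'3.npz',im=im,d=d)
e=np.array([.58+.048,.153,.29]); print(proj('scene',e),proj('scene',[.663,.1545,.257]),proj('top',e))
a=np.load('scene3.npz')['im']; u0,v0=[int(k) for k in proj('scene',e)[0]]; print(u0,v0)
A=cv2.resize(a[v0-30:v0+45,u0-50:u0+50,::-1],(800,600),interpolation=cv2.INTER_CUBIC); cv2.imwrite('pics/c3.png',A)
E
```

```text
time_s: 7.45
ee_pos: [0.5815, 0.1521, 0.273]
eef_rot: [0.0, -0.017, 1.0, 0.0]
wrist_force: [-0.5, 0.6, -0.4]
finger_gap: 0.0293
grasp_force: 30.0
t7.5 pos [0.5815 0.1521 0.273 ] th-178.1 | cm [-2.25  0.01  2.4 ] yaw -0.1 gap0.0293 f30.0 q [-0.47  0.33  0.17  1.6  -0.06  1.21  1.32] F [-0.5  0.6 -0.4]
[[356.55275278 155.34152003]] [[367.0052486 168.2575646]] [[210.25409791 142.24733124]]
356 155
```

View pics/c3.png

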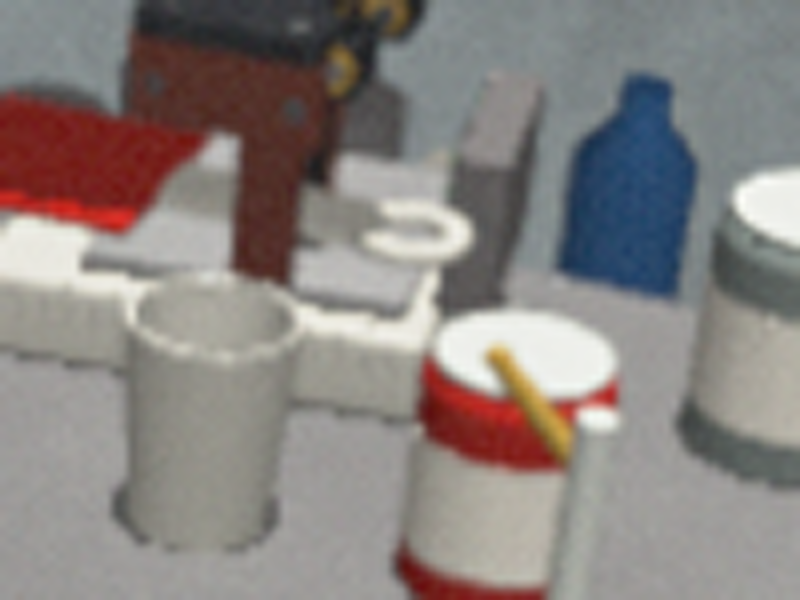

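```bash
python3 - <<'E'
from h import *
def ony(u,v,y):
    o,r=ray('scene',u,v); return o+r*(y-o[1])/r[1]
f=lambda a,b:(306+a/8-.44,125+b/8-.44)
print('eye',ony(*f(418,232),.1535),'L',ony(*f(362,230),.1535),'R',ony(*f(474,234),.1535))
print('tip',ony(*f(496,354),.1545),'pegroot',ony(*f(566,452),.156),'posttop',ony(*f(598,420),.156))
s=np.load('scene3.npz');C=cloud('scene',s['d'])
for a,b in((418,207),(418,256),(465,232),(497,357),(515,380),(540,415),(560,440),(598,420)):
    u,v=f(a,b);print(a,b,C[int(round(v)),int(round(u))].round(4))
t=np.load('top3.npz');p=proj('top',[.6295,.1537,.292])[0];print(p)
C=cloud('top',t['d']);v,u=np.mgrid[:420,:560];m=(abs(C[...,2]-.293)<.012)&(abs(u-p[0])<25)&(abs(v-p[1])<25)
print(m.sum(),C[m].min(0) if m.any() else '',C[m].max(0) if m.any() else '')
a=t['im'];u0,v0=int(p[0]),int(p[1]);cv2.imwrite('pics/c4.png',cv2.resize(a[v0-35:v0+35,u0-40:u0+40,::-1],(640,560),interpolation=cv2.INTER_CUBIC))
E
```

```text
eye [0.63086391 0.1535     0.29607842] L [0.61026867 0.1535     0.29190583] R [0.65111537 0.1535     0.3001902 ]
tip [0.66483461 0.1545     0.25569722] pegroot [0.69512194 0.156      0.22311432] posttop [0.70463857 0.156      0.23892442]
418 207 [0.4807 0.6721 0.0602]
418 256 [0.6378 0.1356 0.2946]
465 232 [0.6477 0.1579 0.2969]
497 357 [0.667  0.1514 0.2571]
515 380 [0.6736 0.153  0.2484]
540 415 [0.6842 0.152  0.2387]
560 440 [0.6942 0.154  0.2273]
598 420 [0.7049 0.1507 0.2418]
[209.88587939 141.36871533]
0
```

View pics/c4.png

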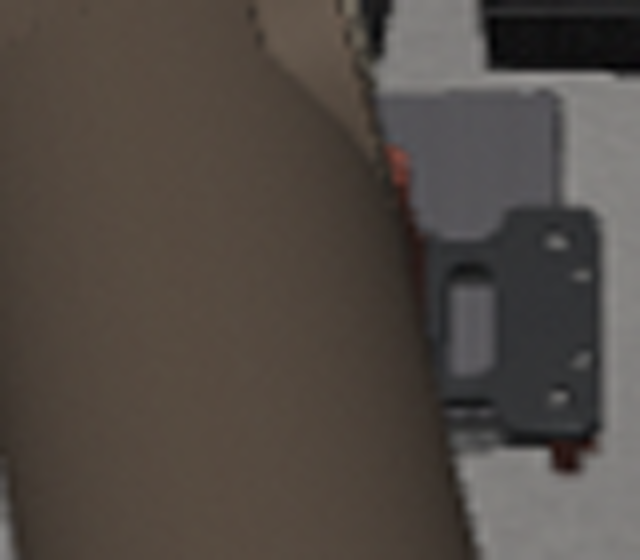

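```bash
python3 - <<'E'
from h import *
s=np.load('scene3.npz');C=cloud('scene',s['d']);hsv=cv2.cvtColor(s['im'],cv2.COLOR_RGB2HSV)
red=((hsv[...,0]<6)|(hsv[...,0]>174))&(hsv[...,1]>150)
X,Y,Z=C[...,0],C[...,1],C[...,2]
b=red&(Z>.25)&(Z<.33)&(X>.44)&(X<.56)&(abs(Y-.15)<.06)
P=C[b];A=np.c_[P[:,:2]-[.5,.15],np.ones(len(P))];k=np.linalg.lstsq(A,P[:,2],rcond=None)[0];print('blade',len(P),P.min(0),P.max(0),k)
w=(hsv[...,1]<60)&(Z>.27)&(Z<.32)&(X>.595)&(X<.67)&(abs(Y-.15)<.035)
P=C[w];k=np.linalg.lstsq(np.c_[P[:,:2]-[.63,.153],np.ones(len(P))],P[:,2],rcond=None)[0];print('eye',len(P),np.median(P,0),P.min(0),P.max(0),k)
print('z pred top', .273+.0192+.003)
r=(X>.66)&(X<.695)&(abs(Y-.155)<.012)&(Z>.215)&(Z<.275);P=C[r]
print('peg',len(P),P.mean(0), 'axis-sum x+z',np.median(P[:,0]+P[:,2]),np.percentile(P[:,0]+P[:,2],[10,90]))
E
```

```text
blade 339 [0.4571193  0.09975316 0.29238121] [0.538918   0.19048106 0.30037641] [0.0061644  0.0122189  0.29781974]
eye 109 [0.62085055 0.14467837 0.29733115] [0.59505358 0.13303791 0.29166752] [0.64994275 0.17139297 0.30019508] [-0.02572921  0.00063889  0.29660242]
z pred top 0.2952
peg 47 [0.67919794 0.15238504 0.24344823] axis-sum x+z 0.923084829883251 [0.91821069 0.92663595]
```

```bash

python3 -m creep '[[1,-1.1,0.1,1,0],[1,-1.1,0.1,1.45,0],[1,0,0,0,0],[1,-0.3,0,0.3,0],[1,-0.3,0,0.3,0],[1,-0.3,0,0.3,0],[1,0,0,0,0],[1,0,0,0,0]]'
python3 - <<'E'
from h import *
to(.604,.154,.249,-178)
im,d=get_image('scene'); np.savez('scene4.npz',im=im,d=d)
u0,v0=365,166
cv2.imwrite('pics/c5.png',cv2.resize(im[v0-20:v0+25,u0-30:u0+30,::-1],(800,600),interpolation=cv2.INTER_CUBIC))
E
```

```text
time_s: 8.35
ee_pos: [0.6129, 0.1551, 0.2393]
eef_rot: [0.0, -0.016, 1.0, 0.0]
wrist_force: [0.2, -0.2, -0.6]
finger_gap: 0.0299
grasp_force: 30.0
t8.3 pos [0.6129 0.1551 0.2393] th-178.1 | cm [ 0.9  -0.08 -0.97] yaw -0.1 gap0.0299 f30.0 q [-0.45  0.41  0.17  1.57 -0.07  1.17  1.34] F [ 0.2 -0.2 -0.6]
```

View pics/c5.png

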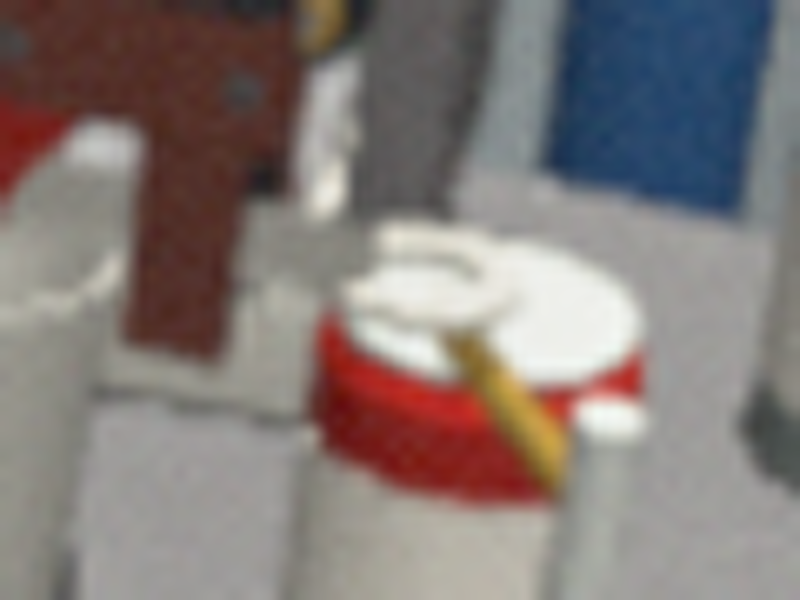

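The ring's near rim hides the peg tip at about (434,306), and the hole centre is near (430,280). I'll fit the ring from the depth mask to get the relative offset.

```bash
python3 - <<'E'
from h import *
from scipy.optimize import minimize
K,dd,T=cam('scene'); fw=T[:3,2]
t=np.linspace(0,2*np.pi,60)
def circ(c,r,dz): return np.c_[c[0]+r*np.cos(t),c[1]+r*np.sin(t),np.full(60,c[2]+dz)]
S=6
def mask(c,box):
    u0,v0,u1,v1=box; m=np.zeros(((v1-v0)*S,(u1-u0)*S),np.uint8)
    q=lambda P:((proj('scene',P)+.5-[u0,v0])*S).astype(np.int32)
    for dz in(-.003,.003): cv2.fillPoly(m,[q(circ(c,.022,dz))],1)
    a=np.zeros_like(m);b=np.zeros_like(m);cv2.fillPoly(a,[q(circ(c,.012,.003))],1);cv2.fillPoly(b,[q(circ(c,.012,-.003))],1)
    m[(a&b)>0]=0
    return cv2.resize(m.astype(np.float32),(u1-u0,v1-v0),interpolation=cv2.INTER_AREA)
for name,c0 in(('scene3',(.6295,.1537,.292)),('scene4',(.661,.1566,.2585))):
    s=np.load(name+'.npz');C=cloud('scene',s['d']); u,v=proj('scene',c0)[0].astype(int); box=(u-14,v-14,u+16,v+16)
    sub=C[box[1]:box[3],box[0]:box[2]]
    ob=((abs(sub[...,2]-c0[2]-.002)<.013)&(abs(sub[...,1]-c0[1])<.04)).astype(np.float32)
    wt=(sub[...,0]>c0[0]-.012).astype(np.float32) # ignore tongue side
    if name=='scene4': wt[(sub[...,0]>c0[0]+.01)&(sub[...,2]<c0[2]-.004)&(abs(sub[...,1]-.155)<.02)]=0
    f=lambda p:(np.abs(mask((c0[0]+p[0],c0[1],c0[2]+p[1]),box)-ob)*1).sum() if 0 else (np.abs(mask((c0[0]+p[0],c0[1],c0[2]+p[1]),box)-ob)*wtu).sum()
    wtu=np.ones_like(ob); wtu[:,:int(proj('scene',(c0[0]-.008,c0[1],c0[2]))[0][0])-box[0]]=0
    if name=='scene4': wtu[wt==0]*=1
    G=[(f((a,b)),a,b) for a in np.arange(-.008,.0085,.001) for b in np.arange(-.008,.0085,.001)];G.sort();print(name,G[:4])
    for r in ob.astype(int)[2:28]: print(''.join('.#'[k] for k in r))
# peg axis fit in scene3: pixels of peg by colour
s=np.load('scene3.npz');hsv=cv2.cvtColor(s['im'],cv2.COLOR_RGB2HSV);C=cloud('scene',s['d'])
v,u=np.mgrid[:420,:560];m=(hsv[...,0]>12)&(hsv[...,0]<28)&(hsv[...,1]>110)&(u>362)&(u<382)&(v>164)&(v<186)
P=np.c_[u[m],v[m]].astype(np.float32);print(m.sum(),P.min(0),P.max(0),P.mean(0),cv2.fitLine(P,2,0,.01,.01).ravel(),cv2.minAreaRect(P))
for s_ in(11,35,60): print(s_,proj('scene',(.705-s_*.000707,.156-.000025*s_,.215+s_*.000707)))
E
```

```text
scene3 [(np.float32(21.666668), np.float64(-0.003), np.float64(0.002999999999999999)), (np.float32(22.055555), np.float64(-0.004), np.float64(0.002999999999999999)), (np.float32(22.277779), np.float64(-0.005), np.float64(0.002999999999999999)), (np.float32(22.38889), np.float64(-0.003), np.float64(0.004))]
..............................
..............................
..............................
..#..#........................
.#####........................
.####.........................
.####.........................
.########.....................
###########...................
##################............
#####################.........
###########......####.........
#############.....####........
......#.##############........
.........#############........
............#######...........
..............................
..............................
..............................
..............................
..............................
..............................
..............................
..............................
..............................
.................
[... 705 characters left out ...]
.....##############........
#.........###########.........
#............#..###...........
................####..........
.................###..........
..............................
..............................
..............................
..............................
..............................
..............................
..............................
..............................
43 [367. 169.] [377. 182.] [372.60464 175.48837] [  0.5886028   0.8084224 372.60464   175.48837  ] ((371.99652099609375, 175.0586395263672), (15.695596694946289, 3.570955753326416), 48.366458892822266)
11 [[376.96830676 181.38116034]]
35 [[372.04833896 174.89347288]]
60 [[366.88367311 168.09338023]]
```

Both peg and eye agree on x+z = 0.920, so the eye is on the peg's axis, only about 5 mm short of the tip. I'll carry on along the axis.

```bash

python3 -m creep '[[1,-0.3,-0.1,0.3,0],[1,-0.3,0,0.3,0],[1,-0.3,0,0.3,0],[1,-0.3,0,0.3,0],[1,0,0,0,0],[1,0,0,0,0],[1,0,0,0,0],[1,0,0,0,0]]'
python3 - <<'E'
from h import *
to(.604,.154,.249,-178)
im,d=get_image('scene'); np.savez('scene5.npz',im=im,d=d)
u0,v0=367,168
cv2.imwrite('pics/c6.png',cv2.resize(im[v0-20:v0+25,u0-30:u0+30,::-1],(800,600),interpolation=cv2.INTER_CUBIC))
E
```

```text
time_s: 9.2
ee_pos: [0.625, 0.1546, 0.2273]
eef_rot: [0.0, -0.016, 1.0, 0.0]
wrist_force: [1.0, -0.3, -1.2]
finger_gap: 0.0297
grasp_force: 30.0
t9.2 pos [0.625  0.1546 0.2273] th-178.1 | cm [ 2.1   0.01 -2.17] yaw -0.1 gap0.0297 f30.0 q [-0.44  0.44  0.17  1.55 -0.08  1.16  1.35] F [ 1.  -0.3 -1.2]
```

View pics/c6.png

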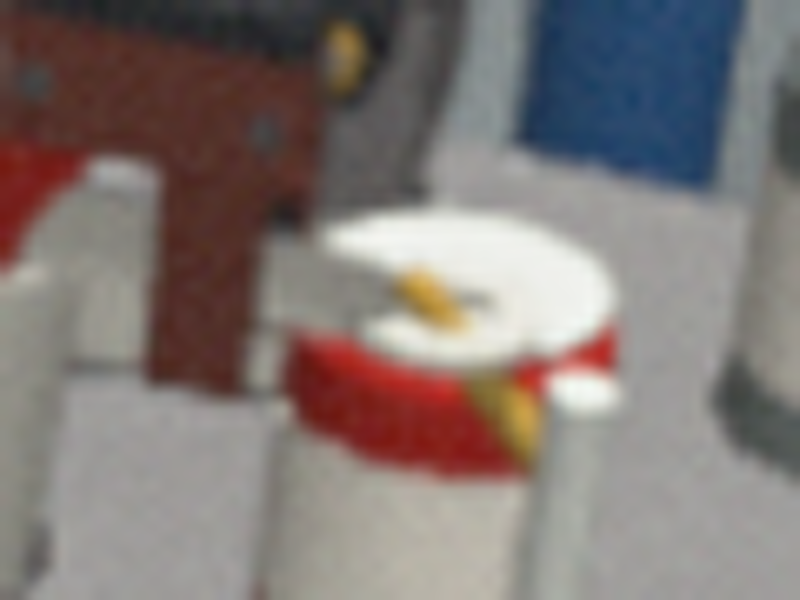

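The peg tip is through the hole at (415,280) and emerges below the ring at (490,400), with almost no force. A little deeper, then release.

```bash

python3 -m creep '[[1,-0.2,0,0.2,0],[1,-0.15,0,0.2,0],[1,0,0,0,0],[1,0,0,0,0],[-1,0,0,0,0],[-1,0,0,0,0],[-1,0,0,0,0],[-1,0,0,0,0]]'
python3 -m creep '[[-1,0,0,0,0],[-1,0,0,0,0],[-1,0,0,0,0],[-1,0,0,0,0],[-1,0,0,0,0],[-1,0,0,0,0],[-1,0,0,0,0],[-1,0,0,0,0]]'
python3 - <<'E'
from h import *
to(.55,.154,.33,-178)
im,d=get_image('scene'); np.savez('scene6.npz',im=im,d=d)
cv2.imwrite('pics/c7.png',cv2.resize(im[120:270,290:430,::-1],(560,600),interpolation=cv2.INTER_CUBIC))
E
```

```text
time_s: 10.05
ee_pos: [0.6285, 0.1546, 0.2233]
eef_rot: [0.0, -0.016, 1.0, 0.0]
wrist_force: [0.5, -0.2, -0.5]
finger_gap: 0.0581
grasp_force: 0.0
time_s: 10.85
ee_pos: [0.6284, 0.1546, 0.2232]
eef_rot: [0.0, -0.016, 1.0, -0.0]
wrist_force: [-0.1, 0.3, -0.4]
finger_gap: 0.0881
grasp_force: 0.0
t10.8 pos [0.6284 0.1546 0.2232] th-178.1 | cm [  7.84   0.2  -10.68] yaw -0.1 gap0.0881 f0.0 q [-0.44  0.45  0.17  1.55 -0.08  1.15  1.36] F [-0.1  0.3 -0.4]
```

View pics/c7.png

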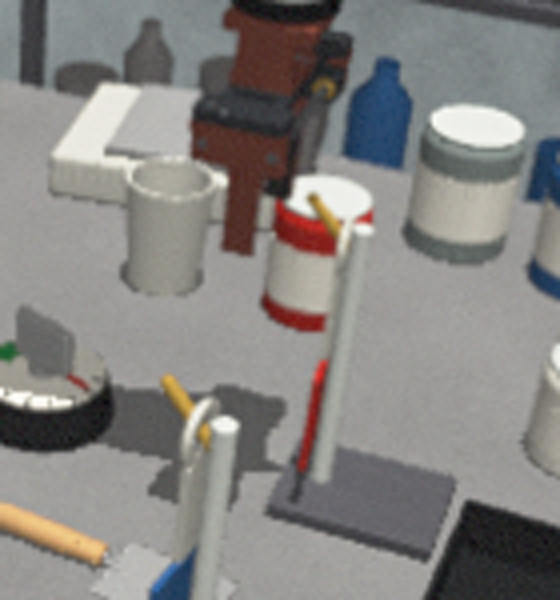

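The sample hangs on the peg, with the ring at (345,240) and the red blade at (312,415). The gripper is clear. On to the timer.

```bash

python3 -m creep '[[-1,2,0,-1,0],[-1,4,0,0,0],[-1,4,0,0,0],[-1,4,0,0,0],[-1,2.5,0,0,0],[-1,0,0,0,6.4],[-1,0,0,0,6.4],[-1,0,0,0,6.4]]'
python3 -m creep '[[-1,0,0.2,3,0],[-1,0,0,3,0],[-1,0,0,2,0],[-1,0,0,0,0],[-1,0,0,0,0],[-1,0,0,0,0],[-1,0,0,0,0],[-1,0,0,0,0]]'
python3 - <<'E'
from h import *
to(.4625,.1465,.055,163)
im,d=get_image('scene');np.savez('scene7.npz',im=im,d=d);C=cloud('scene',d);v,u=np.mgrid[:420,:560]
m=(abs(C[...,0]-.463)<.045)&(abs(C[...,1]-.147)<.045)&(C[...,2]>.06)&(C[...,2]<.095);P=C[m]
print(m.sum(),P.mean(0),P.min(0),P.max(0))
m=(abs(C[...,0]-.463)<.07)&(abs(C[...,1]-.147)<.07)&(abs(C[...,2]-.04)<.004);P=C[m];print('dial',cv2.minEnclosingCircle((P[:,:2]*1000).astype(np.float32)))
E
```

```text
time_s: 11.7
ee_pos: [0.4635, 0.1492, 0.2336]
eef_rot: [0.0, 0.153, 0.988, 0.0]
wrist_force: [0.7, -0.2, -0.4]
finger_gap: 0.088
grasp_force: 0.0
time_s: 12.5
ee_pos: [0.4646, 0.1513, 0.154]
eef_rot: [0.001, 0.151, 0.989, 0.001]
wrist_force: [0.3, -0.2, 0.2]
finger_gap: 0.0876
grasp_force: 0.0
t12.5 pos [0.4646 0.1513 0.154 ] th162.7 | cm [ 0.06 -0.52  9.9 ] yaw -0.3 gap0.0876 f0.0 q [-0.56  0.26  0.17  2.01 -0.06  0.88  0.91] F [ 0.3 -0.2  0.2]
148 [0.46422834 0.14322489 0.07880997] [0.43411674 0.13132025 0.06025803] [0.49193704 0.16535855 0.09435056]
dial ((463.1929931640625, 144.7085723876953), 56.611236572265625)
```

```bash

python3 -m creep '[[-1,0.1,-0.5,3,0],[-1,0,0,3,0],[-1,0,0,2.5,0],[-1,0,0,1.3,0],[-1,0,0,0,0],[1,0,0,0,0],[1,0,0,0,0],[1,0,0,0,0]]'
python3 -m creep '[[1,0,0,0,0],[1,0,0,0,0],[1,0,0,0,0],[1,0,0,0,0],[1,0,0,0,0],[1,0,0,0,0],[1,0,0,0,0],[1,0,0,0,0]]'
python3 - <<'E'
from h import *
to(.4635,.1465,.055,-14)
E
```

```text
time_s: 13.35
ee_pos: [0.4623, 0.1469, 0.0561]
eef_rot: [0.001, 0.151, 0.989, 0.001]
wrist_force: [0.7, -0.1, -0.2]
finger_gap: 0.0675
grasp_force: 0.0
time_s: 14.15
ee_pos: [0.4621, 0.1486, 0.0552]
eef_rot: [0.0, 0.15, 0.989, 0.001]
wrist_force: [0.6, 5.1, -3.5]
finger_gap: 0.0119
grasp_force: 30.0
t14.2 pos [0.4621 0.1486 0.0552] th162.8 | cm [-0.2  -0.16  0.02] yaw 176.8 gap0.0119 f30.0 q [-0.53  0.4   0.15  2.1  -0.1   0.64  0.95] F [ 0.6  5.1 -3.5]
```

```bash

python3 -m creep '[[1,0,0.25,0,0],[1,0,0,0,4],[1,0,0,0,6],[1,0,0,0,6],[1,0,0,0,6],[1,0,0,0,6],[1,0,0,0,6],[1,0,0,0,0]]'
python3 - <<'E'
from h import *
s=readout.get_obs();print(s['wrist_force'],s['moment']);to(.4635,.149,.055,-14)
E
```

```text
time_s: 14.95
ee_pos: [0.4623, 0.149, 0.0551]
eef_rot: [-0.0, 0.434, 0.901, -0.0]
wrist_force: [-0.6, 0.4, 1.1]
finger_gap: 0.012
grasp_force: 30.0
[-0.58471484  0.42423116  1.08025543] [-0.08019904  0.05474269  0.00539777]
t14.9 pos [0.4623 0.149  0.0551] th128.6 | cm [-0.07  0.09  0.01] yaw 142.6 gap0.0120 f30.0 q [-0.66  0.41  0.3   2.1  -0.2   0.65  0.46] F [-0.6  0.4  1.1]
```

Forces are small and the key is turning; 142° remain.

```bash

python3 -m creep '[[1,0,0,0,8],[1,0,0,0,8],[1,0,0,0,8],[1,0,0,0,8],[1,0,0,0,8],[1,0,0,0,8],[1,0,0,0,8],[1,0,0,0,8]]'
python3 -m creep '[[1,0,0,0,8],[1,0,0,0,8],[1,0,0,0,8],[1,0,0,0,8],[1,0,0,0,8],[1,0,0,0,8],[1,0,0,0,0],[1,0,0,0,0]]'
python3 - <<'E'
from h import *
to(.4625,.149,.055,-14)
E
```

```text
time_s: 15.75
ee_pos: [0.463, 0.1491, 0.0552]
eef_rot: [0.0, 0.845, 0.534, 0.0]
wrist_force: [3.1, -0.7, -4.0]
finger_gap: 0.0121
grasp_force: 30.0
time_s: 16.55
ee_pos: [0.4633, 0.1487, 0.0552]
eef_rot: [0.001, 0.989, 0.148, 0.001]
wrist_force: [5.6, -2.0, -4.3]
finger_gap: 0.0119
grasp_force: 30.0
t16.6 pos [0.4633 0.1487 0.0552] th17.0 | cm [-0.07 -0.06  0.02] yaw 31.0 gap0.0119 f30.0 q [-1.04  0.53  0.83  2.13 -0.59  0.73 -1.1 ] F [ 5.6 -2.  -4.3]
```

```bash

python3 -m creep '[[1,0,0,0,8],[1,0,0,0,8],[1,0,0,0,8],[1,0,0,0,7],[1,0,0,0,0],[1,0,0,0,0],[1,0,0,0,0],[1,0,0,0,0]]'
python3 - <<'E'
from h import *
to(.4625,.149,.055,-14)
E
```

```text
time_s: 17.35
ee_pos: [0.4634, 0.1483, 0.0552]
eef_rot: [0.0, 0.992, -0.123, 0.001]
wrist_force: [5.2, -3.0, -4.6]
finger_gap: 0.0121
grasp_force: 30.0
t17.4 pos [0.4634 0.1483 0.0552] th-14.1 | cm [-0.1  -0.05  0.02] yaw -0.1 gap0.0121 f30.0 q [-1.13  0.59  0.97  2.13 -0.71  0.78 -1.52] F [ 5.2 -3.  -4.6]
```

Release, rise straight up and back away, then look.

```bash

python3 -m creep '[[-1,0,0,0,0],[-1,0,0,0,0],[-1,0,0,0,0],[-1,0,0,0,0],[-1,0,0,0,0],[-1,0,0,0,0],[-1,0,0,0,0],[-1,0,0,0,0]]'
python3 -m creep '[[-1,0,0,-1,0],[-1,0,0,-3,0],[-1,0,0,-4,0],[-1,0,0,-4,0],[-1,0,0,-4,0],[-1,-4,0,0,0],[-1,-4,0,0,0],[-1,-4,0,0,0]]'
python3 -m creep '[[-1,0,0,0,0],[-1,0,0,0,0],[-1,0,0,0,0],[-1,0,0,0,0],[-1,0,0,0,0],[-1,0,0,0,0],[-1,0,0,0,0],[-1,0,0,0,0]]'
python3 - <<'E'
from h import *
to(.4625,.149,.055,-14)
for n in('scene','top'):
    im,d=get_image(n); np.savez(n+'8.npz',im=im,d=d)
a=np.load('scene8.npz')['im'];b=np.load('top8.npz')['im']
o=np.zeros((600,800,3),np.uint8)
o[:300,:400]=cv2.resize(a[180:240,260:340,::-1],(400,300),interpolation=cv2.INTER_CUBIC)
o[:300,400:]=cv2.resize(b[195:258,180:264,::-1],(400,300),interpolation=cv2.INTER_CUBIC)
o[300:,:400]=cv2.resize(a[120:330,220:500,::-1],(400,300)); o[300:,400:]=cv2.resize(b[:,:,::-1],(400,300))
cv2.imwrite('pics/c8.png',o)
E
```

```text
time_s: 18.15
ee_pos: [0.4624, 0.1491, 0.0551]
eef_rot: [0.0, 0.992, -0.124, -0.0]
wrist_force: [0.1, 0.2, -0.3]
finger_gap: 0.0723
grasp_force: 0.0
time_s: 18.95
ee_pos: [0.3707, 0.1694, 0.2154]
eef_rot: [0.006, 0.992, -0.126, -0.008]
wrist_force: [-1.6, -0.1, 0.3]
finger_gap: 0.0878
grasp_force: 0.0
time_s: 19.75
ee_pos: [0.3724, 0.1693, 0.2159]
eef_rot: [0.005, 0.992, -0.127, -0.008]
wrist_force: [-0.4, -0.3, -0.9]
finger_gap: 0.0879
grasp_force: 0.0
t19.8 pos [0.3724 0.1693 0.2159] th-14.6 | cm [ 9.24 -0.3  16.09] yaw -0.6 gap0.0879 f0.0 q [-1.8   0.05  1.35  2.13 -0.05  1.02 -2.25] F [-0.4 -0.3 -0.9]
```

View pics/c8.png

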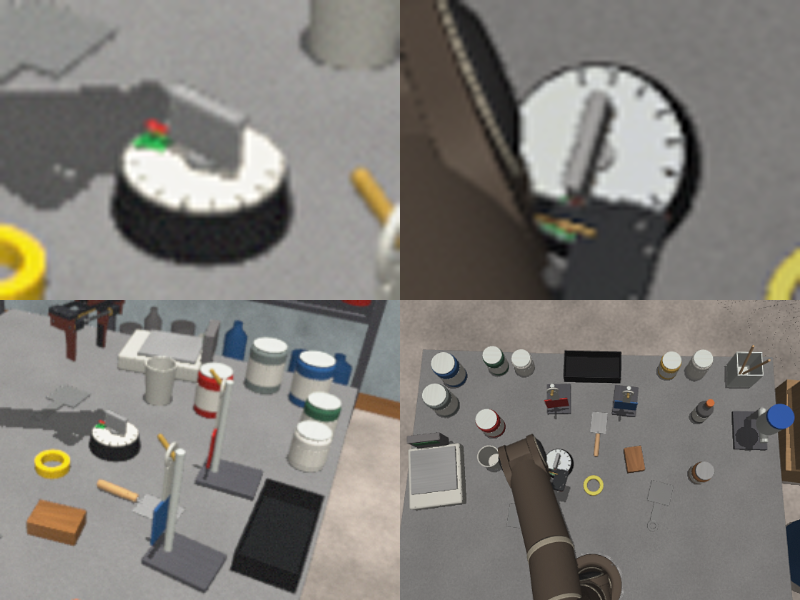

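The pointer tip at (157,127) sits over the green sector, the sample hangs and the bystanders are in place. One numeric check of the pointer, then I'll hand in.

```bash
python3 - <<'E'
from h import *
im=np.load('scene8.npz')['im'];hsv=cv2.cvtColor(im,cv2.COLOR_RGB2HSV);v,u=np.mgrid[:420,:560]
box=(u>275)&(u<320)&(v>195)&(v<230);c=np.array([.463,.1475])
for n,m,z in(('red',box&((hsv[...,0]<8)|(hsv[...,0]>172))&(hsv[...,1]>120),.051),('green',box&(hsv[...,0]>40)&(hsv[...,0]<85)&(hsv[...,1]>100),.04)):
    P=np.array([onz('scene',b,a,z)[:2] for a,b in np.argwhere(m)])-c; A=np.degrees(np.arctan2(P[:,1],P[:,0]))%360
    print(n,len(P),A.min(),A.mean(),A.max(),np.linalg.norm(P,axis=1).max())
print(readout.get_obs()['qd'].round(3))
E
```

```text
red 6 158.3662937577025 162.42357972071827 166.67953266464346 0.05333374227962915
green 15 156.32574923746972 166.71270857220665 175.43803165400976 0.054410890755192245
[-0.002 -0.005 -0.001  0.     0.002  0.    -0.   ]
```

```bash
python3 -c "
from plant import robot
print(robot.sign_off())"
```

```text
the job is handed in; nothing more can be done
None
```

The red sample hangs freely on the empty stand's peg. The timer key was then wound until the pointer stood in the green sector. The robot let go of both without touching the wet blade, nothing else on the bench looked disturbed, and I handed the job in at about 20 s of the 72 s limit.

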